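Lock the rotary marking fixture with its index pin

ROBOT

A 6-joint arm with a two-finger parallel gripper is mounted at the origin on the work surface. World frame = base frame: x ahead of the robot, y to its left, z up, the work surface at z = 0. Lengths are in m, angles in rad, forces in N, time in s.
With the tool pointing down it reaches from about 0.375 to 0.9 m from the base axis. Payload 3.1 kg.
Tool frame: the origin (TCP) lies at the very end of the fingers, on their centre line; the grasp point (between the pads) lies 19 mm behind it; z points along the fingers, y is the line along which they close (so a half turn about z gives the same grasp; the last joint's range is limited). The gripper opens to 85 mm and grips with 20 to 120 N. Pads are 22 mm wide; open, the fingers measure 114 mm over their backs; the gripper's body (76 mm by 85 mm) begins 54 mm behind the grasp point. The pads swing forward as they close: fully open they stand 13 mm farther back than shut.
Start: joints at [-1.399, 0.527, 1.433, -0, 1.181, -0.178], TCP at [0.214, -0.587, 0.231] pointing down, gripper open.
Joint ranges: [-3.08, 3.08], [-0.75, 2.2], [0.22, 2.44], [-1.43, 4.57], [0, 2.65], [-2.85, 2.85]. Speed limits (rad/s): [2.79, 2.79, 3.14, 3.14, 3.14, 3.14].

INTERFACE

Orientations are given as a unit quaternion [x, y, z, w].
In Python, from station import manip gives the robot as it stands.
- The arm moves only by the shell command python3 -m handwheel 'ROWS' [FORCE]. ROWS is JSON, a list of rows, each a list of 7 numbers: the shift along the world's x, y, z in mm, then the turn, a rotation vector about the world's x, y, z in degrees, then the opening, from 0 (shut) to 1 (fully open). A call has exactly 10 rows; each row shifts and turns the commanded pose from where the row before left it; what a row does not reach is not made up. A row lasts 1/8 s, in which the tool goes at most 62.5 mm and 10.7 degrees, less where a joint would pass 70% of its speed; a pose out of reach is approached as far as the arm can. A call is refused whole if a number of a shift passes 62.5 or a number of a turn 10.7, either way. A call with a gripper value outside its range is refused whole. The fingers move at their own pace and stop on an object; FORCE is the grip in N (left out, the last holds). Time passes only in rows, so rows that do not move let the fingers close, or fill a call up. It gives the time, the measured TCP pose, the force, the opening and the grip force at its end, in the units of the state.
- manip.sense(): the state, without advancing time (a new reading comes with each control period).
- manip.snapshot(name): name is "side" or "top" or "wrist"; returns the picture (480x640x3 uint8, red, green, blue); there is no depth.
- manip.get_calibration(name): a dict with "K" (3x3 intrinsics, pixels), "rvec" (rotation vector, rad) and "tvec" (3), from world to camera coordinates, as OpenCV has them. Camera axes: x right, y down, z forward; pixel columns grow to the right and rows downward; lengths in m; the calibration is good to about 2 mm. A picture is of the moment at which its call begins: read the wrist's pose just before it. get_calibration takes no time and is no camera call; for the wrist camera it gives the pose at the moment of the call.
- manip.sign_off(): hands the job in; it is judged then, once.
The state is a dict: "t": time; "q": joint angles; "qd": joint speeds; "tau": joint torques, N m; "tcp_pos": TCP position; "tool_rot": TCP orientation; "force": force on the tool from outside, world axes, zero at the start; "ft_torque": the same for the moment, N m; "finger_gap": opening from 0.0 (shut) to 1.0 (fully open); "gripper_force": force on a finger pad.
Only numpy, scipy, OpenCV 4.12 (cv2) and the standard library are available. Lean on these libraries where they do the work, as an engineer would, in place of code of your own. Each camera call takes 0.05 s, during which the arm holds its last target. There are 200 camera calls.

TASK

Lock the rotary fixture for the next marking run: take the red-handled pin from its stand and put it down through the hole in the blue arm, where it will come to rest on the turntable plate. Then wind the fixture round by its crank handle, counter-clockwise seen from above, until the hole in the plate comes under the pin and the pin goes fully home, collar down on the blue arm; feel for it and do not force the crank or the pin. Let go of everything, and leave the other things on the bench where they are.

Things in the scene. Friction and masses are not known exactly. Their poses are not given: they have to be found in the camera images.
- fixture: Rotary marking fixture, bolted down. Origin on its vertical turning axis at bench level; own +x points from the axis to the blue arm. Dark round foot 184 mm across, 22 mm high. Fixed blue arm: 50 mm wide, underside 70 mm, top 90 mm above the bench, reaching in over the turning plate from a post 122 to 148 mm from the axis, to within 36 mm of the axis.
- eye (a point): Centre of the upper mouth of the eye, the vertical round through hole of 15.8 mm in the blue arm: 62 mm from the axis, 90 mm above the bench, 20 mm deep. The plate's top face lies 38 mm below this point. At the start the plate's hole must travel 0.6 to 2.2 rad counter-clockwise (from above) to come under the eye.
- grip (a point): Middle of the crank handle's sleeve: black upright cylinder with red bands, 26 mm across, 61 to 135 mm above the bench (this point at 105 mm), steel button on top to 141 mm. It spins freely on its post, 115 mm from the axis: grip it from above and carry it round without turning the gripper. Turning takes about 2 N here and stays where left; at a locked pin it comes to a hard stop.
- pin: Locking pin, loose, about 0.16 kg, 104 mm long, upright. Origin at its lower end, z towards the handle. Steel shank 14 mm across, 60 mm long, lowest 7 mm tapered to 8 mm; collar 28 mm across, 6 mm thick; red round handle 26 mm across, 66 to 104 mm from the origin. On the plate in the eye its collar stands 22 mm above the arm; once over the plate's hole it drops by its weight or a light push.
- pin_collar (a point): Centre of the underside of the pin's collar, 60 mm up the pin from its end.
- pin_stand: Grey fixed block 70 x 70 x 66 mm, origin at the centre of its underside, with a 17 mm vertical through hole in the middle in which the pin starts, collar on the block's top.
- cap_tray: Clear fixed tray 130 x 130 x 30 mm with four black caps, origin under its centre. Not needed.
- mouse: Black computer mouse 105 x 60 x 26 mm on a black mat. Leave alone.
- cap_a: Loose red round cap, 60 mm across, 18 mm high. Leave alone.
- cap_b: Loose black round cap, 60 mm across, 18 mm high. Leave alone.
- red_case: Red case 70 x 130 x 50 mm. Leave alone.
- bottle: Amber bottle 48 mm across, 100 mm tall. Leave alone.
- driver: Screwdriver 190 mm long. Leave alone.
- rotor: Turning part of the fixture with all it carries. Origin on the axis, 30 mm above the bench; own -x points to the crank handle. Square aluminium plate 150 x 150 x 12 mm, top 52 mm above the bench, black round cap in its middle (top 68 mm). The plate's only hole, 17 mm, is 62 mm from the axis, roughly opposite the handle: up to 0.3 rad either way, as the plate was clamped, which this pose does not show.

How it is judged:
By the outcome, as a careful person would: the job done as asked, in the order asked, and still so for the second after the job is handed in, with the robot touching nothing.
It also fails if it takes over 72 s, if anything falls off the work surface, if the arm or the gripper's body presses on something with over 40 N, if the wrist force passes 120 N, or if a joint passes its speed limit or range.

## Working session

There is one attempt and no reset: what is moved stays moved. The work goes in short steps, Python scripts to look and compute and a shell command to move; the robot and the scene stay as the last step left them, time stands still between calls to the robot, and variables do not carry over. Pictures are saved under pics/ and viewed, at most 10 in all, crops included, and the job is handed in when it is done.

```bash
mkdir -p pics
python3 - <<'E'
from station import manip
import cv2
s=manip.sense();print(s)
for n in("top","side"):
    c=manip.get_calibration(n);print(n,c)
    cv2.imwrite(f"pics/{n}0.png",manip.snapshot(n)[...,::-1])
E
```

```text
{'t': 0.0, 'q': array([-1.39947266e+00,  5.28439519e-01,  1.43390128e+00,  5.00975686e-06,
        1.18138058e+00, -1.78486977e-01]), 'qd': array([ 7.48489443e-04,  1.31321529e-03,  8.26997044e-04, -9.06835257e-05,
        3.43331888e-04,  8.07789052e-05]), 'tau': array([-1.46853912e-03, -4.42352808e+01, -1.78025633e+01, -1.87453829e-04,
        8.33822996e-03,  1.04809959e-05]), 'tcp_pos': array([ 0.21411384, -0.58642569,  0.2303503 ]), 'tool_rot': array([ 9.84742626e-01,  1.74013870e-01,  6.12848519e-06, -1.06434839e-03]), 'force': array([-0.07317667, -0.05089318, -0.2501421 ]), 'ft_torque': array([ 0.02216387,  0.02882188, -0.02850579]), 'gripper_force': 0.0, 'finger_gap': 0.9962950228815267}
top {'K': array([[554.68134602,   0.        , 327.52227973],
       [  0.        , 554.68134602, 233.30317643],
       [  0.        ,   0.        ,   1.        ]]), 'rvec': array([ 2.12297585, -2.13962011,  0.2070736 ]), 'tvec': array([-0.04581354,  0.61677072,  1.24681753])}
side {'K': array([[480.94181102,   0.        , 323.51236049],
       [  0.        , 480.94181102, 238.75311488],
       [  0.        ,   0.        ,   1.        ]]), 'rvec': array([ 0.76022995, -2.40852152,  1.3557777 ]), 'tvec': array([0.44075148, 0.28153107, 0.97024143])}
```

View pics/top0.png

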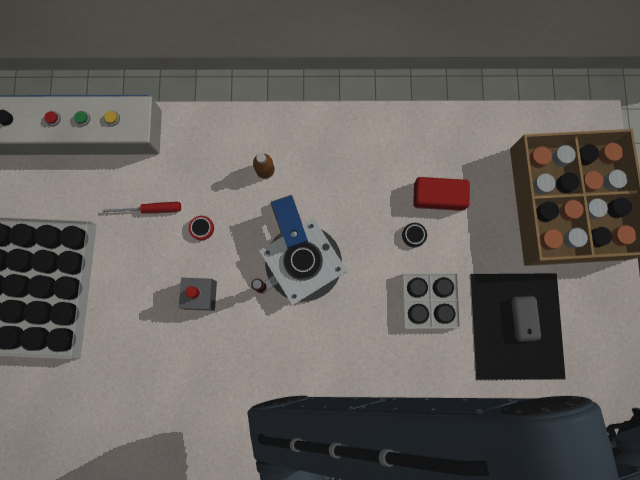

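View pics/side0.png

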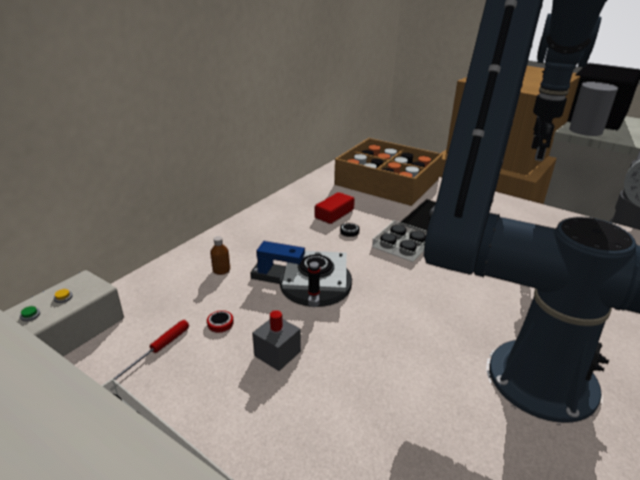

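The top view shows the pin handle at about (193,292) in the stand at (198,294), the crank handle at (258,285), the eye at (294,234) and the rotor cap at (302,260). The side view shows the same layout with nothing crowding it.

```bash
cat > h.py <<'E'
from station import manip
import cv2, numpy as np
def ray(c,uv,z):
    R=cv2.Rodrigues(c["rvec"])[0]; C=-R.T@c["tvec"]
    d=R.T@np.linalg.inv(c["K"])@[uv[0],uv[1],1.]
    return C+d*(z-C[2])/d[2]
def proj(c,p): return cv2.projectPoints(np.float64([p]),c["rvec"],c["tvec"],c["K"],None)[0].ravel()
def blobs(m,amin=15):
    n,l,s,ce=cv2.connectedComponentsWithStats(m.astype(np.uint8))
    return [(s[i].tolist(),ce[i].round(1).tolist()) for i in range(1,n) if s[i][4]>=amin]
E
python3 - <<'E'
from h import *
im=cv2.imread("pics/top0.png");c=manip.get_calibration("top")
b,g,r=[im[...,i].astype(int) for i in range(3)]
red=(r>90)&(g<60)&(b<60)
for x in blobs(red):
  if 150<x[1][0]<280: print("red",x,ray(c,x[1],.110))
blue=(b>100)&(r<70)&(b-r>50)
m=blue.astype(np.uint8); 
for x in blobs(blue): print("blue",x)
cs,_=cv2.findContours(m[150:260,260:320].copy(),cv2.RETR_CCOMP,cv2.CHAIN_APPROX_NONE)
for k in cs:
  if len(k)>6: print(len(k),k.reshape(-1,2).mean(0)+[260,150], cv2.minAreaRect(k))
cv2.imwrite("pics/crop1.png",cv2.resize(im[180:320,170:360],None,fx=4,fy=4,interpolation=cv2.INTER_CUBIC))
E
```

```text
red ([140, 202, 41, 9, 278], [161.1, 205.9]) [0.6722259  0.32642711 0.11      ]
red ([189, 216, 25, 23, 125], [201.9, 228.0]) [0.62061264 0.23261244 0.11      ]
red ([186, 286, 14, 11, 104], [191.2, 291.1]) [0.47910704 0.25158459 0.11      ]
```

View pics/crop1.png

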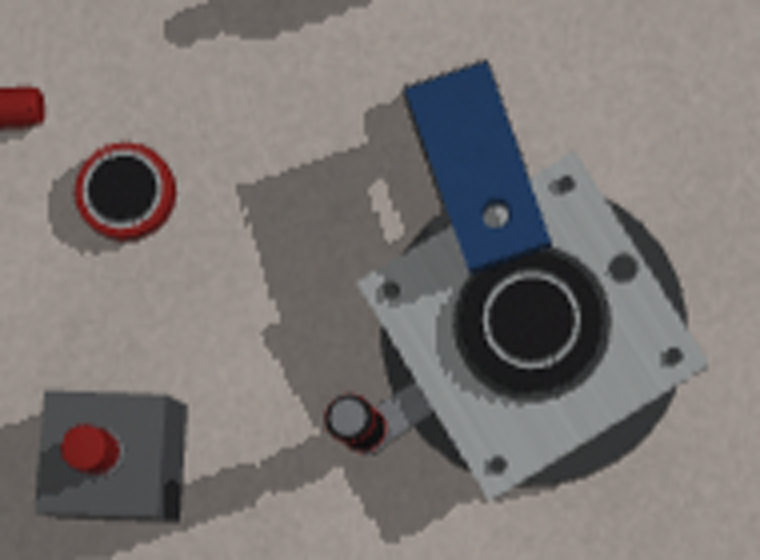

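The crop shows the eye at (293.8,233.5), cap centre (303,260), crank button (257.3,284) and pin handle top about (191.5,291.5). The large plate hole is visible at (325.5,246.8).

Run:
```python
from h import *
c=manip.get_calibration("top")
P=dict(eye=((293.75,233.5),.09),ax=((303,260),.068),grip=((257.25,284),.141),pin=((191.7,291.6),.11),hole=((325.5,246.75),.052),
 a1=((170+405/4,180+88/4),.09),a2=((170+487/4,180+61/4),.09),a3=((170+550/4,180+244/4),.09),a4=((170+470/4,180+270/4),.09))
W={k:ray(c,*v) for k,v in P.items()}
for k,v in W.items(): print(k,v.round(4))
a=W['ax']
for k in('eye','grip','hole'):
  d=W[k]-a; print(k,np.hypot(*d[:2]),np.arctan2(d[1],d[0]))
# yaw
s=manip.sense()
from scipy.spatial.transform import Rotation as R
print(R.from_quat(s['tool_rot']).as_matrix().round(3))
cw=manip.get_calibration("wrist");Rw=cv2.Rodrigues(cw['rvec'])[0];print((-Rw.T@cw['tvec']),Rw.round(2),cw['K'][0])
```

```text
eye [0.6103 0.027  0.09  ]
ax [0.552  0.0066 0.068 ]
grip [0.4908 0.1029 0.141 ]
pin [0.478  0.2504 0.11  ]
hole [ 0.5852 -0.0457  0.052 ]
a1 [0.6846 0.0791 0.09  ]
a2 [0.7004 0.0319 0.09  ]
a3 [ 0.5927 -0.0044  0.09  ]
a4 [0.578  0.0412 0.09  ]
eye 0.06172470685232886 0.33650920708159165
grip 0.1141062749870532 2.1377394765433806
hole 0.06191062405378913 -1.0062336800812535
[[ 0.939  0.343 -0.   ]
 [ 0.343 -0.939  0.002]
 [ 0.    -0.002 -1.   ]]
[ 0.2755872  -0.56511509  0.37340607] [[ 0.34 -0.94 -0.  ]
 [-0.91 -0.33  0.26]
 [-0.24 -0.09 -0.97]] [371.31409459   0.         321.6057712 ]
```

```bash
python3 -m handwheel '[[25,55,0,0,0,0,0.7],[25,55,0,0,0,0,0.7],[25,55,0,0,0,0,0.7],[25,55,0,0,0,0,0.7],[25,55,0,0,0,0,0.7],[25,55,0,0,0,0,0.7],[25,55,0,0,0,0,0.7],[25,55,0,0,0,0,0.7],[25,55,0,0,0,0,0.7],[25,55,0,0,0,0,0.7]]' 40
python3 -m handwheel '[[3,57,0,0,0,0,0.7],[3,57,0,0,0,0,0.7],[3,57,0,0,0,0,0.7],[3,57,0,0,0,0,0.7],[2,58,0,0,0,0,0.7],[0,0,-25,0,0,0,0.7],[0,0,-25,0,0,0,0.7],[0,0,0,0,0,0,0.7],[0,0,0,0,0,0,0.7],[0,0,0,0,0,0,0.7]]'
python3 - <<'E'
from h import *
s=manip.sense();c=manip.get_calibration("wrist");im=manip.snapshot("wrist")[...,::-1];cv2.imwrite("pics/w1.png",im)
b,g,r=[im[...,i].astype(int) for i in range(3)]
print(s['tcp_pos'],proj(c,s['tcp_pos']),proj(c,[.478,.2504,.11]))
for x in blobs((r>70)&(g<50)&(b<50),80): print(x,ray(c,x[1],.11))
E
```

```text
t: 1.35
tcp_pos: [0.4647, -0.0352, 0.2312]
tool_rot: [0.985, 0.174, 0.0, 0.0]
force: [-0.2, -0.7, -0.5]
finger_gap: 0.7
gripper_force: 0.0
t: 2.6
tcp_pos: [0.479, 0.2489, 0.1824]
tool_rot: [0.985, 0.174, 0.001, -0.0]
force: [-0.6, 0.2, 0.1]
finger_gap: 0.701
gripper_force: 0.0
[0.47904932 0.24885575 0.18235936] [320.19607725 306.11086851] [317.65387506 256.86368499]
([344, 0, 80, 64, 1048], [381.1, 37.4]) [0.60220796 0.25973351 0.11      ]
([291, 223, 41, 50, 1438], [312.2, 250.0]) [0.48094724 0.25495362 0.11      ]
([538, 307, 37, 39, 95], [552.3, 317.5]) [0.49089316 0.09704814 0.11      ]
```

View pics/w1.png

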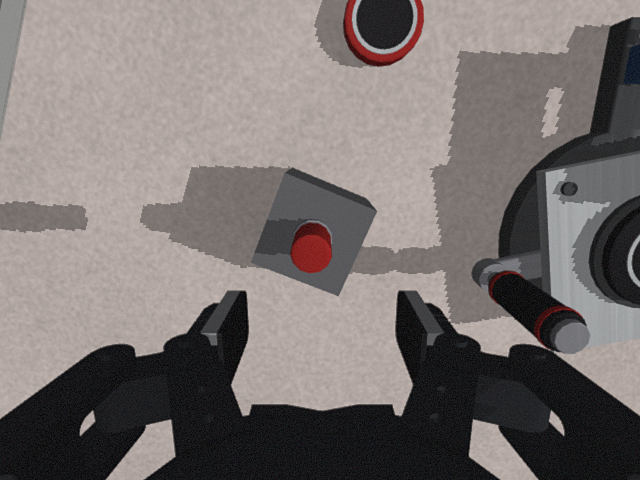

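The wrist view shows the pin's red top disc centred near (311,252) on the stand, slightly left of the gripper centre line. The crank button is at (570,337). I'll shift +5 mm in y, go down and grip.

```bash
python3 -m handwheel '[[0.5,5,-20,0,0,0,0.7],[0,0,-25,0,0,0,0.7],[0,0,-25,0,0,0,0.7],[0,0,-20,0,0,0,0.7],[0,0,-16,0,0,0,0.7],[0,0,0,0,0,0,0.7],[0,0,0,0,0,0,0.2],[0,0,0,0,0,0,0.1],[0,0,0,0,0,0,0.1],[0,0,0,0,0,0,0.1]]' 40
python3 -m handwheel '[[0,0,0,0,0,0,0.1],[0,0,5,0,0,0,0.1],[0,0,5,0,0,0,0.1],[0,0,10,0,0,0,0.1],[0,0,15,0,0,0,0.1],[0,0,25,0,0,0,0.1],[0,0,30,0,0,0,0.1],[0,0,30,0,0,0,0.1],[0,0,20,0,0,0,0.1],[0,0,0,0,0,0,0.1]]' 40
```

```text
t: 3.9
tcp_pos: [0.4793, 0.2543, 0.0763]
tool_rot: [0.985, 0.174, 0.001, -0.0]
force: [-0.1, 1.3, 5.3]
finger_gap: 0.289
gripper_force: 39.2
t: 5.15
tcp_pos: [0.4796, 0.2536, 0.2178]
tool_rot: [0.985, 0.174, 0.002, 0.0]
force: [0.5, 0.3, -2.0]
finger_gap: 0.289
gripper_force: 39.8
```

```bash
python3 -m handwheel '[[10,-20,0,0,0,0,0.1],[19,-45,0,0,0,0,0.1],[19,-50,0,0,0,0,0.1],[19,-50,0,0,0,0,0.1],[19,-45,0,0,0,0,0.1],[9.5,-30,0,0,0,0,0.1],[0,0,-15,0,0,0,0.1],[0,0,-10,0,0,0,0.1],[0,0,0,0,0,0,0.1],[0,0,0,0,0,0,0.1]]' 40
python3 - <<'E'
from h import *
s=manip.sense();c=manip.get_calibration("wrist");im=manip.snapshot("wrist")[...,::-1];cv2.imwrite("pics/w2.png",im)
t=s['tcp_pos'];print(t,"tip exp",proj(c,t-[0,0,.0703]),"top exp",proj(c,t+[0,0,.0337]),"eye exp",proj(c,[.6103,.027,.09]))
E
```

```text
t: 6.4
tcp_pos: [0.5739, 0.0149, 0.1902]
tool_rot: [0.985, 0.175, -0.0, -0.0]
force: [-1.2, -0.1, -1.2]
finger_gap: 0.295
gripper_force: 39.9
[0.57387317 0.01494793 0.19020404] tip exp [320.7045066  256.82570516] top exp [319.82106747 349.15301516] eye exp [322.57788959 187.04455926]
```

View pics/w2.png

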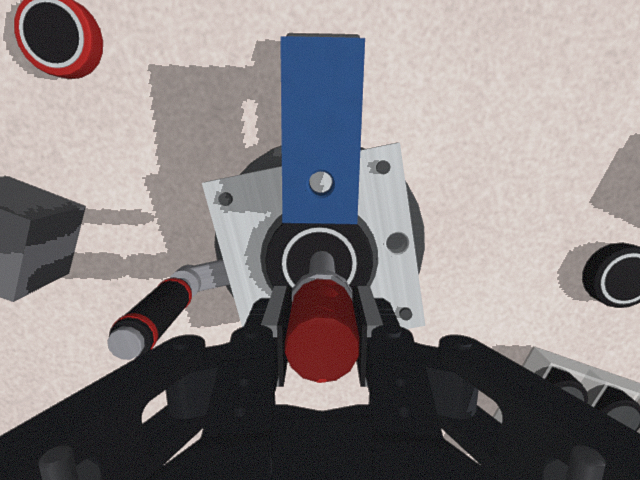

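The wrist view shows the eye at about (320.5,182), the pin tip's far edge at (321,251), the pin's top disc centre at (322,351) and the plate hole at (397,242).

Run:
```python
from h import *
c=manip.get_calibration("wrist");im=cv2.imread("pics/w2.png")
t=manip.sense()['tcp_pos']
b,g,r=[im[...,i].astype(int) for i in range(3)]
roi=np.zeros(b.shape,bool);roi[160:205,290:350]=1
bl=(b-r>35)
m=(~bl&roi)
for x in blobs(m,50): print(x)
x=[x for x in blobs(m,50) if x[0][1]>162][0][0]
uv=(x[0]+x[2]/2-.5,x[1]+x[3]/2-.5);e=ray(c,uv,.09);print("eye",uv,e,"delta mm",(e-t)*1000)
cr=cv2.resize(im[225:300,280:360],None,fx=8,fy=8,interpolation=cv2.INTER_CUBIC);cv2.imwrite("pics/c2.png",cr)
```

```text
([309, 171, 24, 24, 422], [320.7, 182.2])
eye (320.5, 182.5) [0.61295226 0.02907415 0.09      ] delta mm [  38.76486294   14.31326118 -100.56284505]
```

View pics/c2.png

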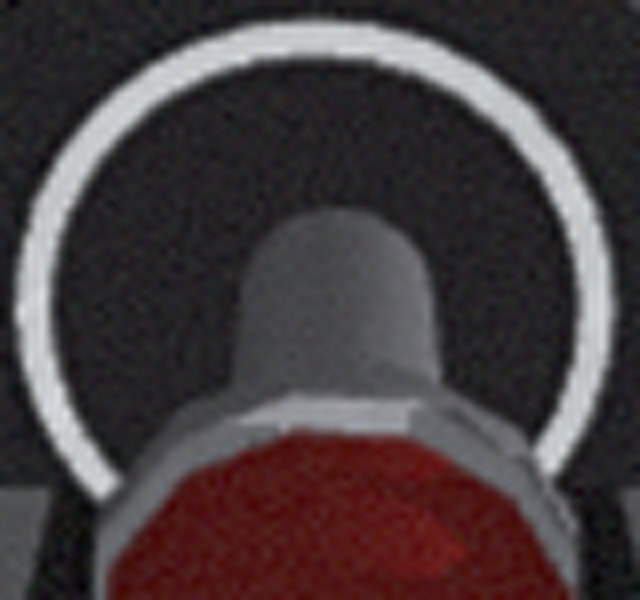

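```bash
python3 -m handwheel '[[10,4,0,0,0,0,0.1],[14,5.6,0,0,0,0,0.1],[14.4,5.7,0,0,0,0,0.1],[0,0,-12,0,0,0,0.1],[0,0,-10,0,0,0,0.1],[0,0,-4,0,0,0,0.1],[0,0,-3,0,0,0,0.1],[0,0,-3,0,0,0,0.1],[0,0,-2,0,0,0,0.1],[0,0,0,0,0,0,0.1]]' 40
python3 - <<'E'
from h import *
s=manip.sense();print(s['tcp_pos'],s['force'],s['ft_torque'])
im=manip.snapshot("side")[...,::-1];cv2.imwrite("pics/s2.png",cv2.resize(im[200:320,230:370],None,fx=5,fy=5,interpolation=cv2.INTER_CUBIC))
E
```

```text
t: 7.7
tcp_pos: [0.6126, 0.0292, 0.1563]
tool_rot: [0.985, 0.174, -0.0, -0.0]
force: [-0.2, 0.0, -0.8]
finger_gap: 0.291
gripper_force: 39.9
[0.61256421 0.02915073 0.15629683] [-0.22660714  0.01358209 -0.78448981] [-0.0375866   0.01257526  0.00191876]
```

View pics/s2.png

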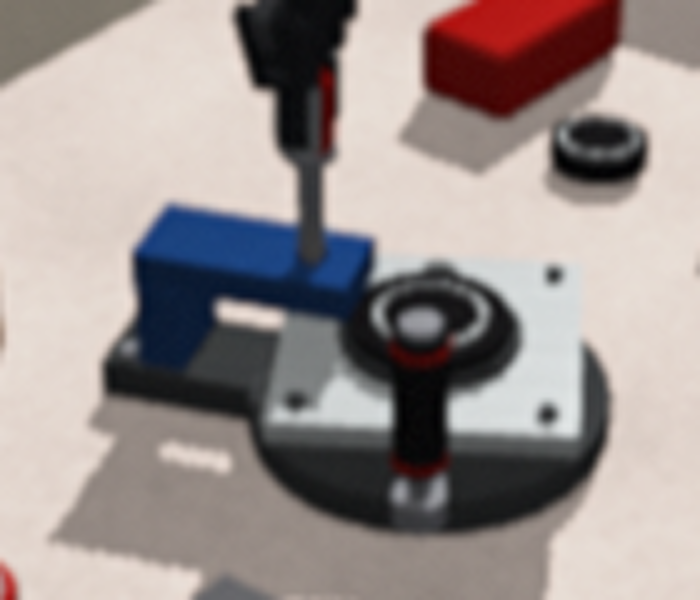

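The side crop shows the pin tip entering the eye at (312,255), and there is no contact force. I'll carry on down slowly.

```bash
python3 -m handwheel '[[0,0,-2,0,0,0,0.1],[0,0,-2,0,0,0,0.1],[0,0,-2,0,0,0,0.1],[0,0,-2,0,0,0,0.1],[0,0,-2,0,0,0,0.1],[0,0,-2,0,0,0,0.1],[0,0,-2,0,0,0,0.1],[0,0,-2,0,0,0,0.1],[0,0,0,0,0,0,0.1],[0,0,0,0,0,0,0.1]]' 40; python3 -c "
from h import *
s=manip.sense();print(s['tcp_pos'],s['force'],s['ft_torque'])"
```

```text
t: 9.0
tcp_pos: [0.6125, 0.0292, 0.1403]
tool_rot: [0.985, 0.174, -0.0, -0.0]
force: [-0.1, 0.1, -1.2]
finger_gap: 0.3
gripper_force: 39.9
[0.61254062 0.02921096 0.14027805] [-0.11217873  0.12553554 -1.22896759] [ 0.00770768  0.09664598 -0.01289308]
```

```bash
python3 -m handwheel '[[0,0,-2,0,0,0,0.1],[0,0,-2,0,0,0,0.1],[0,0,-2,0,0,0,0.1],[0,0,-2,0,0,0,0.1],[0,0,-2,0,0,0,0.1],[0,0,-2,0,0,0,0.1],[0,0,-2,0,0,0,0.1],[0,0,-1.5,0,0,0,0.1],[0,0,0,0,0,0,0.1],[0,0,0,0,0,0,0.1]]' 40; python3 -c "
from h import *
s=manip.sense();print(s['tcp_pos'],s['force'],s['ft_torque'])"
```

```text
t: 10.25
tcp_pos: [0.6125, 0.0292, 0.1247]
tool_rot: [0.985, 0.174, -0.0, -0.0]
force: [0.0, -0.1, -0.5]
finger_gap: 0.291
gripper_force: 39.9
[0.61252001 0.0291763  0.124719  ] [ 0.02977433 -0.13627387 -0.45577522] [0.14351293 0.05188344 0.01234945]
```

```bash
python3 -m handwheel '[[0,0,-1,0,0,0,0.1],[0,0,-1,0,0,0,0.1],[0,0,0,0,0,0,0.1],[0,0,0,0,0,0,0.4],[0,0,0,0,0,0,0.7],[0,0,0,0,0,0,0.7],[0,0,10,0,0,0,0.7],[0,0,30,0,0,0,0.7],[0,0,40,0,0,0,0.7],[0,0,20,0,0,0,0.7]]' 40
python3 -m handwheel '[[-40,20,0,0,0,0,0.7],[-50,25,0,0,0,0,0.7],[-32,30,0,0,0,0,0.7],[0,0,0,0,0,0,0.7],[0,0,0,0,0,0,0.7],[0,0,0,0,0,0,0.7],[0,0,0,0,0,0,0.7],[0,0,0,0,0,0,0.7],[0,0,0,0,0,0,0.7],[0,0,0,0,0,0,0.7]]'
python3 - <<'E'
from h import *
s=manip.sense();c=manip.get_calibration("wrist");im=manip.snapshot("wrist")[...,::-1];cv2.imwrite("pics/w3.png",im)
b,g,r=[im[...,i].astype(int) for i in range(3)]
print(s['tcp_pos'])
print('exp button',proj(c,[.4908,.1029,.141]),'pin top on plate',proj(c,[.6125,.029,.156]))
for x in blobs((r>70)&(g<50)&(b<50),60): print(x)
E
```

```text
t: 11.5
tcp_pos: [0.6139, 0.029, 0.2261]
tool_rot: [0.985, 0.174, 0.002, 0.001]
force: [0.4, 0.7, -0.3]
finger_gap: 0.704
gripper_force: 0.0
t: 12.75
tcp_pos: [0.4906, 0.1041, 0.2227]
tool_rot: [0.985, 0.174, -0.0, -0.0]
force: [0.8, 0.3, 0.1]
finger_gap: 0.703
gripper_force: 0.0
[0.49064557 0.10410713 0.22273376]
exp button [322.62290975 251.95068415] pin top on plate [532.58877182  97.94898484]
([178, 0, 67, 26, 709], [216.1, 12.9])
([505, 76, 50, 50, 1712], [530.1, 99.5])
([302, 225, 37, 26, 111], [323.0, 230.8])
```

View pics/w3.png

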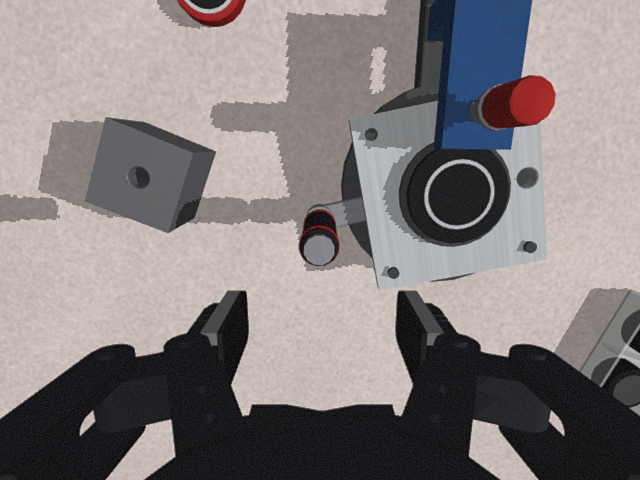

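The wrist view shows the pin standing in the eye with its top at (530,100), and the crank button at (318.5,250), nearly centred. I'll go down on the crank and grip it.

```bash
python3 -m handwheel '[[0.4,1,-20,0,0,0,0.7],[0,0,-30,0,0,0,0.7],[0,0,-30,0,0,0,0.7],[0,0,-30,0,0,0,0.7],[0,0,-22,0,0,0,0.7],[0,0,0,0,0,0,0.7],[0,0,0,0,0,0,0.2],[0,0,0,0,0,0,0.1],[0,0,0,0,0,0,0.1],[0,0,0,0,0,0,0.1]]' 30
python3 - <<'E'
from h import *
s=manip.sense();p=s['tcp_pos'];print(p,s['force'])
A=np.array([.554,.0087]);d=p[:2]-A;print(np.hypot(*d),np.arctan2(d[1],d[0]))
th0=np.arctan2(d[1],d[0]);r=np.hypot(*d);q=p[:2]
for a in np.arange(.05,1.46,.05):
  n=A+r*np.array([np.cos(th0+a),np.sin(th0+a)]);print(round(a,2),((n-q)*1000).round(1),end='; ');q=n
E
```

```text
t: 14.05
tcp_pos: [0.4911, 0.106, 0.0921]
tool_rot: [0.985, 0.174, 0.001, -0.0]
force: [-1.9, 4.2, 6.7]
finger_gap: 0.294
gripper_force: 29.7
[0.49107519 0.1060097  0.09207605] [-1.85428233  4.1932582   6.66059797]
0.1158823084180508 2.144809297054689
0.05 [-4.8 -3.3]; 0.1 [-4.6 -3.5]; 0.15 [-4.4 -3.7]; 0.2 [-4.2 -3.9]; 0.25 [-4.  -4.2]; 0.3 [-3.8 -4.3]; 0.35 [-3.6 -4.5]; 0.4 [-3.4 -4.7]; 0.45 [-3.1 -4.9]; 0.5 [-2.9 -5. ]; 0.55 [-2.6 -5.2]; 0.6 [-2.4 -5.3]; 0.65 [-2.1 -5.4]; 0.7 [-1.8 -5.5]; 0.75 [-1.6 -5.6]; 0.8 [-1.3 -5.7]; 0.85 [-1.  -5.7]; 0.9 [-0.7 -5.8]; 0.95 [-0.4 -5.8]; 1.0 [-0.1 -5.8]; 1.05 [ 0.2 -5.8]; 1.1 [ 0.5 -5.8]; 1.15 [ 0.7 -5.7]; 1.2 [ 1.  -5.7]; 1.25 [ 1.3 -5.6]; 1.3 [ 1.6 -5.6]; 1.35 [ 1.9 -5.5]; 1.4 [ 2.1 -5.4]; 1.45 [ 2.4 -5.3];
```

```bash
python3 -m handwheel '[[-4.8,-3.3,0,0,0,0,0.1],[-4.6,-3.5,0,0,0,0,0.1],[-4.4,-3.7,0,0,0,0,0.1],[-4.2,-3.9,0,0,0,0,0.1],[-4,-4.2,0,0,0,0,0.1],[-3.8,-4.3,0,0,0,0,0.1],[-3.6,-4.5,0,0,0,0,0.1],[-3.4,-4.7,0,0,0,0,0.1],[-3.1,-4.9,0,0,0,0,0.1],[-2.9,-5,0,0,0,0,0.1]]' 30
python3 - <<'E'
from h import *
s=manip.sense();p=s['tcp_pos'];f=s['force']
d=p[:2]-[.554,.0087];a=np.arctan2(d[1],d[0]);print(p,np.hypot(*d),a-2.145,f,'Fr',f[0]*np.cos(a)+f[1]*np.sin(a),'Ft',-f[0]*np.sin(a)+f[1]*np.cos(a))
E
```

```text
t: 15.3
tcp_pos: [0.4522, 0.0636, 0.092]
tool_rot: [0.985, 0.174, 0.001, -0.0]
force: [-1.1, 4.0, 7.8]
finger_gap: 0.293
gripper_force: 29.9
[0.45216835 0.06356385 0.09204813] 0.11567076675882006 0.502412125664967 [-1.06879814  4.01626093  7.75040255] Fr 2.8458789182481543 Ft -3.028804142918919
```

```bash
python3 -m handwheel '[[-2.6,-5.2,0,0,0,0,0.1],[-2.4,-5.3,0,0,0,0,0.1],[-2.1,-5.4,0,0,0,0,0.1],[-1.8,-5.5,0,0,0,0,0.1],[-1.6,-5.6,0,0,0,0,0.1],[-1.3,-5.7,0,0,0,0,0.1],[-1,-5.7,0,0,0,0,0.1],[-0.7,-5.8,0,0,0,0,0.1],[-0.4,-5.8,0,0,0,0,0.1],[-0.1,-5.8,0,0,0,0,0.1]]' 30
cat > st.py <<'E'
from h import *
s=manip.sense();p=s['tcp_pos'];f=s['force']
d=p[:2]-[.554,.0087];a=np.arctan2(d[1],d[0]);print(p,np.hypot(*d),a-2.145,'Fr',f[0]*np.cos(a)+f[1]*np.sin(a),'Ft',-f[0]*np.sin(a)+f[1]*np.cos(a))
im=manip.snapshot("wrist")[...,::-1].astype(int);c=manip.get_calibration("wrist")
b,g,r=im[...,0],im[...,1],im[...,2]
print('exp up',proj(c,[.6125,.029,.156]),'exp home',proj(c,[.6125,.029,.134]))
print([x for x in blobs((r>70)&(g<50)&(b<50),60)])
q=p[:2].copy();A=np.array([.554,.0087]);R=np.hypot(*d)
for k in range(1,11):
  n=A+R*np.array([np.cos(a+.02*k),np.sin(a+.02*k)]);print(((n-q)*1000).round(1),end=' ');q=n
E
python3 st.py
```

```text
t: 16.55
tcp_pos: [0.4388, 0.0072, 0.092]
tool_rot: [0.985, 0.174, 0.001, 0.0]
force: [-0.3, 2.8, 6.7]
finger_gap: 0.294
gripper_force: 29.9
[0.43882984 0.00723456 0.09203806] 0.11517948621644501 -5.2738692461047965 Fr 0.3005385273943085 Ft -2.846488829455998
exp up [ 605.41461877 -679.46369021] exp home [ 519.81333101 -431.15667075]
[([295, 259, 54, 26, 199], [321.7, 266.4]), ([279, 317, 86, 54, 672], [322.0, 330.8])]
[ 0.1 -2.3] [ 0.1 -2.3] [ 0.1 -2.3] [ 0.2 -2.3] [ 0.2 -2.3] [ 0.3 -2.3] [ 0.3 -2.3] [ 0.4 -2.3] [ 0.4 -2.3] [ 0.5 -2.3]
```

```bash
python3 -m handwheel '[[0.1,-2.3,0,0,0,0,0.1],[0.1,-2.3,0,0,0,0,0.1],[0.1,-2.3,0,0,0,0,0.1],[0.2,-2.3,0,0,0,0,0.1],[0.2,-2.3,0,0,0,0,0.1],[0.3,-2.3,0,0,0,0,0.1],[0.3,-2.3,0,0,0,0,0.1],[0.4,-2.3,0,0,0,0,0.1],[0.4,-2.3,0,0,0,0,0.1],[0.5,-2.3,0,0,0,0,0.1]]' 30
cat > st.py <<'E'
from h import *
s=manip.sense();p=s['tcp_pos'];f=s['force']
d=p[:2]-[.554,.0087];a=np.arctan2(d[1],d[0]);print(p,np.hypot(*d),a-2.145+2*np.pi,'Fr',f[0]*np.cos(a)+f[1]*np.sin(a),'Ft',-f[0]*np.sin(a)+f[1]*np.cos(a))
im=manip.snapshot("side")[...,::-1].astype(int);c=manip.get_calibration("side")
b,g,r=im[...,0],im[...,1],im[...,2]
print('exp up',proj(c,[.6125,.029,.137]),'exp home',proj(c,[.6125,.029,.115]))
print([x for x in blobs((r>70)&(g<50)&(b<50),20) if 240<x[1][0]<330 and x[1][1]<270 ])
q=p[:2].copy();A=np.array([.554,.0087]);R=np.hypot(*d)
for k in range(1,11):
  n=A+R*np.array([np.cos(a+.015*k),np.sin(a+.015*k)]);print(((n-q)*1000).round(1),end=' ');q=n
E
python3 st.py
```

```text
t: 17.85
tcp_pos: [0.4416, -0.0158, 0.092]
tool_rot: [0.985, 0.174, 0.001, 0.001]
force: [-1.0, 2.0, 7.6]
finger_gap: 0.297
gripper_force: 29.9
[ 0.44162969 -0.01578113  0.09204312] 0.11500613612837104 1.2111019864777965 Fr 0.538574740098384 Ft -2.195853201167824
exp up [291.35583427 233.7851169 ] exp home [291.50864863 241.47177346]
[([288, 226, 9, 16, 133], [292.1, 233.6])]
[ 0.4 -1.7] [ 0.4 -1.7] [ 0.4 -1.7] [ 0.5 -1.7] [ 0.5 -1.7] [ 0.5 -1.6] [ 0.5 -1.6] [ 0.6 -1.6] [ 0.6 -1.6] [ 0.6 -1.6]
```

```bash
python3 -m handwheel '[[0.25,-1.1,0,0,0,0,0.1],[0.25,-1.1,0,0,0,0,0.1],[0.25,-1.1,0,0,0,0,0.1],[0.3,-1.1,0,0,0,0,0.1],[0.3,-1.1,0,0,0,0,0.1],[0.3,-1.1,0,0,0,0,0.1],[0.35,-1.1,0,0,0,0,0.1],[0.35,-1.1,0,0,0,0,0.1],[0.35,-1.1,0,0,0,0,0.1],[0.35,-1.1,0,0,0,0,0.1]]' 30
python3 st.py
```

```text
t: 19.15
tcp_pos: [0.4447, -0.0268, 0.0921]
tool_rot: [0.985, 0.174, 0.001, 0.001]
force: [-0.0, 2.2, 7.1]
finger_gap: 0.296
gripper_force: 29.9
[ 0.44473687 -0.02682049  0.09205016] 0.11489184535004665 1.310907140499566 Fr -0.6463796902713697 Ft -2.0778894808052386
exp up [291.35583427 233.7851169 ] exp home [291.50864863 241.47177346]
[([288, 226, 9, 16, 128], [292.3, 233.8])]
[ 0.5 -1.6] [ 0.6 -1.6] [ 0.6 -1.6] [ 0.6 -1.6] [ 0.6 -1.6] [ 0.7 -1.6] [ 0.7 -1.6] [ 0.7 -1.6] [ 0.7 -1.6] [ 0.8 -1.5]
```

```bash
python3 -m handwheel '[[0.25,-0.7,0,0,0,0,0.1],[0,0,0,0,0,0,0.1],[0.25,-0.7,0,0,0,0,0.1],[0,0,0,0,0,0,0.1],[0.25,-0.7,0,0,0,0,0.1],[0,0,0,0,0,0,0.1],[0.25,-0.7,0,0,0,0,0.1],[0,0,0,0,0,0,0.1],[0,0,0,0,0,0,0.1],[0,0,0,0,0,0,0.1]]' 30
python3 st.py|head -3
```

```text
t: 20.45
tcp_pos: [0.4458, -0.0297, 0.092]
tool_rot: [0.985, 0.174, 0.001, 0.001]
force: [-0.8, 1.3, 7.0]
finger_gap: 0.3
gripper_force: 29.9
[ 0.44575851 -0.02969968  0.09202316] 0.11485101360793558 1.337501151367654 Fr 0.27919088700212447 Ft -1.5219744627848544
exp up [291.35583427 233.7851169 ] exp home [291.50864863 241.47177346]
[([288, 235, 8, 16, 110], [291.8, 242.3])]
```

The pin's blob has dropped to row 242.3 (home was expected at 241.5). I'll release and rise clear.

```bash
python3 -m handwheel '[[0,0,0,0,0,0,0.4],[0,0,0,0,0,0,0.7],[0,0,0,0,0,0,0.7],[0,0,10,0,0,0,0.7],[0,0,30,0,0,0,0.7],[0,0,40,0,0,0,0.7],[0,0,40,0,0,0,0.7],[0,0,20,0,0,0,0.7],[0,0,0,0,0,0,0.7],[0,0,0,0,0,0,0.7]]'
python3 st.py|tail -2|head -1
python3 - <<'E'
from h import *
im=manip.snapshot("side")[...,::-1];cv2.imwrite("pics/s3.png",cv2.resize(im[200:330,220:370],None,fx=5,fy=4.6,interpolation=cv2.INTER_CUBIC))
E
```

```text
t: 21.75
tcp_pos: [0.4441, -0.0292, 0.2303]
tool_rot: [0.985, 0.174, -0.001, -0.0]
force: [0.2, 0.4, -0.2]
finger_gap: 0.7
gripper_force: 0.0
[([288, 235, 8, 16, 69], [292.4, 240.9])]
```

View pics/s3.png

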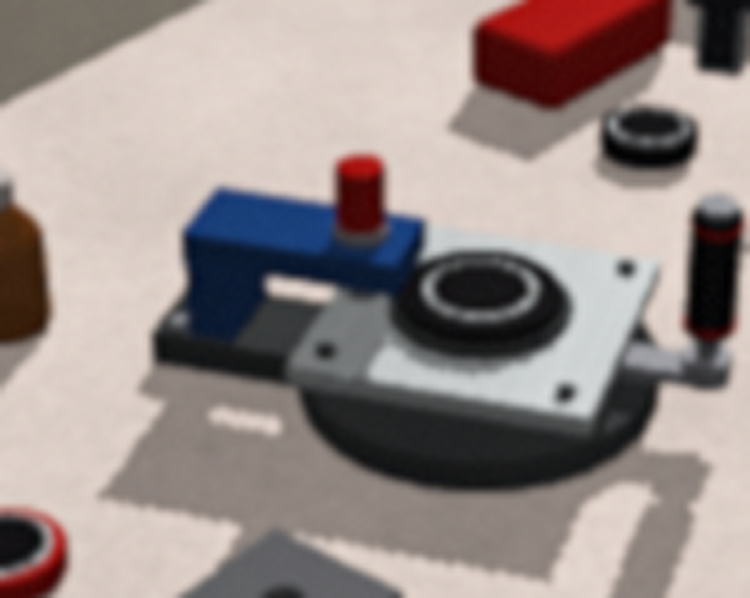

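The side crop shows the pin's collar at (360,232) flat on the blue arm, and the gripper is clear of everything.

```bash
python3 -c "
from station import manip
print(manip.sign_off())"
```

```text
the job is handed in; nothing more can be done
None
```

The job is handed in: the pin is fully home with its collar down on the blue arm, the crank was wound about 1.34 rad counter-clockwise without forcing, the gripper has let go and stands clear, nothing else was touched, and it took about 22 s.

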